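# Set up the recipe tablet

### The job

Get the recipe tablet ready for cooking: adjust the tilt-and-swivel stand so that its plate leans back 25 degrees from upright and faces the middle of the chopping board, and move the tablet from the charging dock, where it stands with its screen turned to the back rest, onto the middle of the stand's ledge, turned over so that its screen faces outwards, resting back against the plate. Leave the other things on the worktop where they stand.

Things in the scene. Friction and masses are not known exactly. Their poses are not given: they have to be found in the camera images.
- stand: Round dark steel base of the tablet stand, 132 mm across, 14 mm high, stuck fast to the worktop. Origin at the centre of its underside, on the vertical swivel axis. -x is its own front
- stand_swivel (a joint): Swivel of the stand about the vertical axis of its base, rad, counterclockwise from above; at 0 the plate faces the base's own -x. Range -1.8 to 1.8. Stiff: stays where it is left (about 0.25 N m)
- stand_tilt (a joint): Lean of the plate, rad: 0 upright, growing as it leans back. Range 0 to 1.05. Stiff: stays where it is left (about 0.5 N m). The hinge axis is level, 63 mm over the worktop, and crosses the swivel axis
- stand_pivot (a point): Where the tilt hinge crosses the swivel axis, 63 mm over the worktop. Turns with the swivel only: its -x is the level direction in which the plate faces, y runs along the tilt hinge, z is up
- stand_ledge (a point): On the leaning plate: middle of the ledge's top where it meets the plate's front. -x out of the front, y along the width, z up the plate; hinge axis at x 4, z -16 mm. Aluminium plate 8 mm thick (x 0 to 8), 194 mm wide, upper edge at z 99 mm; ledge 140 mm wide, running 23 mm out to a lip 12 mm high
- ear_left (a point): Middle of the top edge of the ear at the plate's +y corner: 8 mm thick, 36 mm wide, with an orange patch; it rises 27 mm above the plate's upper edge (ear top at z 126.5, y 79 mm from the ledge's middle). Axes of the plate. The two ears are the places to grip for tilting and swivelling
- ear_right (a point): The same on the plate's other, -y corner (y -79 mm)
- dock: White charging dock, base 80 x 90 x 10 mm, fixed to the worktop. Origin under its base. Its back rest (90 mm wide, 83 mm high along its slope) leans back 20 degrees towards +x; the tablet stands in a 21 mm wide trough in front of it, its lower edge 36 mm over the worktop, behind a lip 12 mm high
- tablet: Small tablet, 9 mm thick (x), 95 mm wide (y), 155 mm tall (z), 0.25 kg, aluminium back with a small black lens in a corner, picture on the screen. Origin at the middle of its lower edge; -x points out of the screen, z along its height to the upper edge. In the dock about 70 mm of it stick out above the back rest
- tablet_top (a point): Middle of the tablet's upper edge, axes as the tablet's
- screen_view (a point): A point 100 mm straight out from the middle of the screen, axes as the tablet's
- chopping_board: Wooden chopping board, 240 x 340 x 21 mm, fixed. Origin under its middle
- glass_printed: Printed drinking glass, 67 mm across, 128 mm high; loose, origin under its middle
- pepper_mill: Wooden pepper mill, 58 mm across, 170 mm high; loose, origin under its middle
- mug_tea: Green and white mug, 86 x 121 x 99 mm; loose, origin under its middle
- onion: Red onion, about 82 mm, loose on the chopping board
- lemon: Lemon, 78 x 55 x 56 mm, loose on the chopping board

How it is judged (in metres and radians):
At the end, for the whole second after the job is handed in: The plate leans back 25 degrees, give or take 4; the level line in which it faces passes within 45 mm of the chopping board's middle; the tablet stands at rest on the ledge, screen outwards and top up, within 25 mm of the ledge's middle, leaning back against the plate (within 0.15 rad of it) (value of joint stand_tilt between 0.366 and 0.506 rad and y of chopping_board in the frame of stand_pivot between -0.045 and 0.045 m and x of chopping_board in the frame of stand_pivot below 0 m and y of tablet in the frame of stand_ledge between -0.025 and 0.025 m and z of tablet in the frame of stand_ledge between -0.004 and 0.006 m and x of tablet in the frame of stand_ledge between -0.025 and 0.002 m and x of screen_view in the frame of stand_ledge below -0.08 m and z of tablet_top in the frame of stand_ledge above 0.145 m and angle between the x axis of tablet and the x axis of stand_ledge, either way round below 0.15 rad and angle between the z axis of tablet and the z axis of stand_ledge, either way round below 0.15 rad and linear speed of tablet below 0.02 m/s); the robot touches nothing.
It fails at once if another thing on the worktop is moved by more than 30 mm (distance of any of glass_printed, pepper_mill, mug_tea, onion, lemon from where it was at the start of the episode above 0.03 m).
It also fails if it takes over 58 s, if anything falls off the work surface, if the arm or the gripper's body presses on something with over 40 N, if the wrist force passes 120 N, or if a joint passes its speed limit or range.

### The arm

A 6-joint arm with a two-finger parallel gripper is mounted at the origin on a cart in front of the work surface, level with it; the furniture and walls round the work are solid. World frame = base frame: x ahead of the robot, y to its left, z up, the work surface at z = 0. Lengths are in m, angles in degrees, forces in N, time in s.
With the tool pointing down it reaches from about 0.375 to 0.75 m from the base axis. Payload 9 kg.
Tool frame: the origin (TCP) lies where the fingers leave the gripper's body, on its centre line; the fingertips stand 73 mm ahead of it and the grasp point (between the pads) lies 54 mm ahead of it (robot.tip_reach is the distance from the TCP to the fingertips, in m); z points along the fingers, y is the line along which they close (so a half turn about z gives the same grasp; the last joint's range is limited). The gripper opens to 85 mm and grips with 20 to 120 N. Pads are 22 mm wide; open, the fingers measure 114 mm over their backs; the gripper's body (76 mm by 85 mm) begins 54 mm behind the grasp point. The pads swing forward as they close: fully open they stand 13 mm farther back than shut.
Start: joints at [55.938, 5.964, 5.575, 89.605, 0, 77.527], TCP at [0.221, 0.558, 0.304] pointing down, gripper open.
Joint ranges: [-171.21, 171.21], [-48.23, 106.86], [-62.78, 66.21], [-105.2, 120.99], [-86.42, 89.51], [-180, 180]. Speed limits (degrees/s): [127.2, 127.2, 147.25, 180, 180, 180].

### API

Orientations are given as [roll, pitch, yaw] about the fixed x, y, z axes, in that order (R = Rz(yaw) Ry(pitch) Rx(roll)).
In Python, from plant import robot gives the robot as it stands. Calls block until the motion is done:
- robot.move_pose(position, orientation): joint-space move of the TCP to a pose.
- robot.line_to(position, vel=0.15, rotation=None, guard=None): straight line of the TCP; rotation=None keeps the orientation; vel is the mean speed in m/s. With guard (N) it stops when the force on the tool has changed by that much, and returns True; else False.
- robot.goto_joints(angles): joint-space move.
- robot.set_gripper(opening): finger opening in m; the grip force is fixed at half the most; returns when the fingers have stopped.
- robot.pause(seconds).
- robot.ik(position, orientation): joint angles nearest the present ones, or None.
- robot.observe(): the state.
- robot.grab_frame(name): name is "scene" or "top" or "wrist"; returns the picture (384x512x3 uint8, blue, green, red); there is no depth.
- robot.get_calibration(name): a dict with "vertical_fov" (degrees; the focal length in pixels is half the picture's height over the tangent of half this angle, whatever the lens; pixels are square), "cx", "cy" (the principal point, pixels), "k1" (the pictures are not rectified: a ray, as slopes to the right and down, at radius r is drawn at 1 + k1 r^2 times it, then the intrinsics apply), "rvec" (rotation vector, rad) and "tvec" (3), from world to camera coordinates, as OpenCV has them. Camera axes: x right, y down, z forward; pixel columns grow to the right and rows downward; lengths in m; the calibration is good to about 2 mm. A picture is of the moment at which its call begins: read the wrist's pose just before it. get_calibration takes no time and is no camera call; for the wrist camera it gives the pose at the moment of the call.
A pose or a line that the arm cannot do raises robot.IKError and nothing moves.
- robot.job_done(): hands the job in; it is judged then, once.
The state is a dict: "time": time; "q": joint angles; "qvel": joint speeds; "joint_torque": joint torques, N m; "tool_pos": TCP position; "tcp_rot": TCP orientation; "ft_force": force on the tool from outside, world axes, zero at the start; "torque": the same for the moment, N m; "gripper_width": finger opening in m; "gripper_force": force on a finger pad.
Only numpy, scipy, OpenCV 4.12 (cv2) and the standard library are available. Lean on these libraries where they do the work, as an engineer would, in place of code of your own. Each camera call takes 0.05 s, during which the arm holds its last target. There are 200 camera calls.

## Working session

There is one attempt and no reset: what is moved stays moved. The work goes in short steps, each a Python script; the robot and the scene stay as the last script left them, time stands still between calls to the robot, and variables do not carry over. Pictures are saved under pics/ and viewed, at most 10 in all, crops included, and the job is handed in when it is done.

```bash
ls; mkdir -p pics
cat > h.py <<'E'
import numpy as np, cv2
from plant import robot
from scipy.spatial.transform import Rotation as R
def cal(name):
    c=robot.get_calibration(name); f=192/np.tan(np.radians(c['vertical_fov'])/2)
    return f,c['cx'],c['cy'],c['k1'],R.from_rotvec(np.ravel(c['rvec'])).as_matrix(),np.ravel(c['tvec'])
def ray(c,u,v):
    f,cx,cy,k,Rm,t=c
    d=np.array([(u-cx)/f,(v-cy)/f]); s=d.copy()
    for _ in range(30): s=d/(1+k*(s@s))
    w=Rm.T@np.array([s[0],s[1],1]); return -Rm.T@t, w/np.linalg.norm(w)
def onz(c,u,v,z):
    o,d=ray(c,u,v); return o+d*(z-o[2])/d[2]
def proj(c,p):
    f,cx,cy,k,Rm,t=c
    q=Rm@np.asarray(p,float)+t; s=q[:2]/q[2]; s=s*(1+k*(s@s)); return np.array([cx,cy])+f*s
def tri(a,b):
    A=np.zeros((3,3));B=np.zeros(3)
    for o,d in (a,b):
        P=np.eye(3)-np.outer(d,d);A+=P;B+=P@o
    p=np.linalg.solve(A,B)
    return p,[np.linalg.norm((np.eye(3)-np.outer(d,d))@(p-o)) for o,d in (a,b)]
def rpy(Rm): return R.from_matrix(Rm).as_euler('xyz',degrees=True)
E
python3 - <<'E'
from h import *
a=robot.grab_frame("scene");b=robot.grab_frame("top")
cv2.imwrite('pics/s.png',cv2.resize(a,(800,600),interpolation=cv2.INTER_CUBIC));cv2.imwrite('pics/t.png',cv2.resize(b,(800,600),interpolation=cv2.INTER_CUBIC))
cv2.imwrite('pics/s0.png',a);cv2.imwrite('pics/t0.png',b)
for n in("scene","top"):
    c=cal(n); print(n,c[:4],-c[4].T@c[5],c[4][2])
print(robot.observe())
E
```

```text
pics
scene (np.float64(450.65179671622866), 250.10535645631535, 197.6669629972447, -0.07974232161869377) [-0.11595871 -0.65521583  1.08709994] [ 0.51658768  0.38768291 -0.76343902]
top (np.float64(378.188880573729), 260.09288529539026, 199.66535180465178, -0.027783886667216578) [ 0.26895278 -0.15717532  1.30110883] [ 0.20783229 -0.01778785 -0.97800273]
{'time': 0.1, 'q': array([ 5.59378095e+01,  5.99709940e+00,  5.53319190e+00,  8.96068004e+01,
       -4.43398663e-04,  7.75283232e+01]), 'qvel': array([ 0.02998009, -0.15296345,  0.04943019,  0.14573859,  0.09835476,
        0.0465671 ]), 'joint_torque': array([ 7.24389742e-03, -5.58204710e+01,  5.04721677e+01,  1.29929182e-02,
       -1.67916928e-04, -2.59172617e-05]), 'tool_pos': array([0.22063455, 0.55772673, 0.30319672]), 'tcp_rot': array([-1.79930865e+02, -1.48369158e-02,  1.58409478e+02]), 'ft_force': array([ 0.02299721, -0.55912491,  0.05150432]), 'torque': array([0.00339212, 0.0481935 , 0.03822417]), 'gripper_force': 0.0, 'gripper_width': 0.08567129340942209}
```

View pics/s.png

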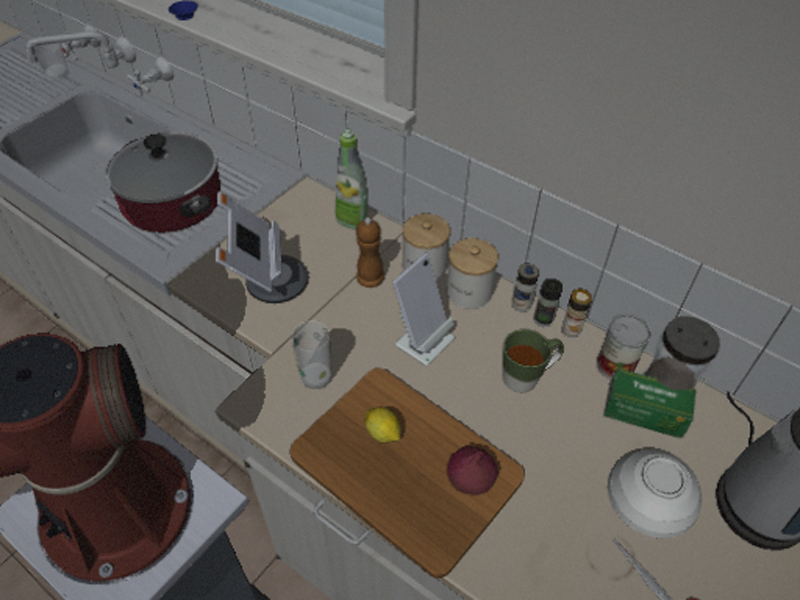

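View pics/t.png

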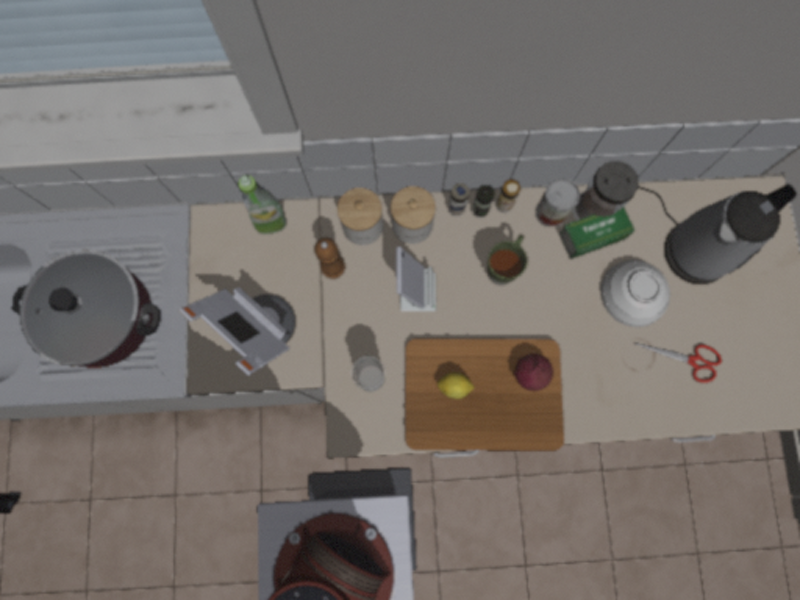

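The scene view shows the stand on the left (base disc near (275,278), ears at (222,205) and (222,257)). The dock with the tablet is near (425,310), and the board's centre is near (408,470). In the top view the base disc is near (270,320), the ears at (183,312) and (247,366), the dock at (418,285) and the board at (484,394). Next I'll enlarge the stand and dock in both views.

Run:
```python
from h import *
a=cv2.imread('pics/s0.png');b=cv2.imread('pics/t0.png')
def crop(im,u,v):
    return cv2.resize(im[v:v+75,u:u+100],(400,300),interpolation=cv2.INTER_CUBIC)
# scene stand, scene dock / top stand, top dock
im=np.vstack([np.hstack([crop(a,118,120),crop(a,225,157)]),np.hstack([crop(b,110,175),crop(b,225,145)])])
im=cv2.convertScaleAbs(im,alpha=1.5)
cv2.imwrite('pics/c.png',im)
t=cal('top');s=cal('scene')
k=.64
for n,u,v,z in[('tl',406,340,.021),('tr',562,338,.021),('br',565,450,.021),('bl',404,450,.021)]: print(n,onz(t,u*k,v*k,z))
for n,u,v in[('l',290,450),('t',380,368),('r',523,472),('b',440,577)]: print(n,onz(s,u*k,v*k,.021))
print('base',onz(t,270*k,320*k,.014),onz(s,276*k,278*k,.014))
print('glass',onz(t,369*k,374*k,.128),'mill',onz(t,325*k,244*k,.17),'mug',onz(t,507*k,262*k,.099))
print(proj(t,[.22,.558,.3]))
```

```text
tl [ 0.47829859 -0.1760379   0.021     ]
tr [ 0.46353856 -0.51932406  0.021     ]
br [ 0.22361954 -0.49934421  0.021     ]
bl [ 0.2435505 -0.1585351  0.021    ]
l [ 0.25063484 -0.16677189  0.021     ]
t [ 0.47881362 -0.18439527  0.021     ]
r [ 0.45412729 -0.50458899  0.021     ]
b [ 0.22601245 -0.49369924  0.021     ]
base [0.54102474 0.12289457 0.014     ] [0.53309068 0.13024721 0.014     ]
glass [ 0.39663846 -0.09725289  0.128     ] mill [ 0.65758348 -0.02256664  0.17      ] mug [ 0.62090477 -0.39841087  0.099     ]
[-18.45755403 314.28389631]
```

View pics/c.png

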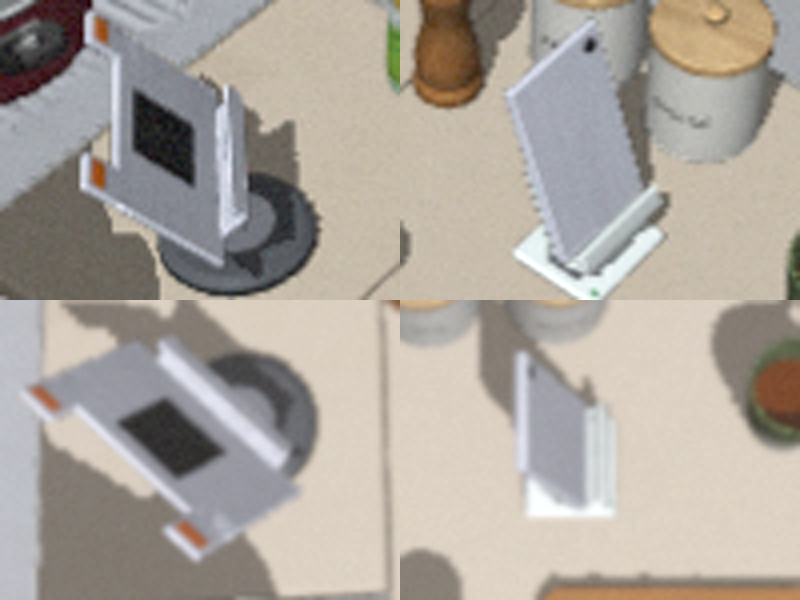

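The crops show the stand with its plate front up and facing +x/-y, leaning well back, with ears at upper left and lower right. The tablet in the dock has its lens back facing -y and leans towards +y. I'll triangulate the ears, the tablet's top corners and the dock.

Run:
```python
from h import *
t=cal('top');s=cal('scene')
def T(n,st,ss,dock=0):
    ot=(225,145) if dock else (110,175); os_=(225,157) if dock else (118,120)
    x=st[0]-400*dock; xs=ss[0]-400*dock
    p,e=tri(ray(t,ot[0]+x/4-.4,ot[1]+(st[1]-300)/4-.4),ray(s,os_[0]+xs/4-.4,os_[1]+ss[1]/4-.4))
    print(n,p.round(4),np.round(e,4)); return p
A=T('earA',(36,405),(88,28)); B=T('earB',(181,546),(82,172))
print('dist',np.linalg.norm(A-B))
c=T('plate corner lower B',(297,490),(222,262))
b=.5*(onz(t,172.4,204.4,.014)+onz(s,176.2,177.5,.014));
bt=onz(t,110+(318+190)/2/4-.4,175+(352+505)/2/4-75-.4,.007); bs=onz(s,118+(160+318)/2/4-.4,120+(172+296)/2/4-.4,.007); print('base',bt,bs)
M=(A+B)/2; b=(bt+bs)/2; piv=np.array([b[0],b[1],.063]); v=M-piv; print('ear mid rel pivot',v,np.linalg.norm(v))
y=(B-A)/np.linalg.norm(B-A); h=np.hypot(*v[:2]); print('yaw y',np.degrees(np.arctan2(y[1],y[0])),'radial yaw',np.degrees(np.arctan2(v[1],v[0])),'r',h)
print('lean', np.degrees(np.arctan2(h,v[2])), 'exp len',.1425)
n=T('tab near',(523,470),(509,92),1); f=T('tab far',(521,352),(592,22),1); print(np.linalg.norm(n-f),(n+f)/2, (f-n))
for u,v in((515,253),(592,298),(665,235)): print('dockS',onz(s,225+(u-400)/4-.4,157+v/4-.4,.01))
for u,v in((527,517),(615,515)): print('dockT',onz(t,225+(u-400)/4-.4,145+(v-300)/4-.4,.01))
```

```text
earA [0.5283 0.2554 0.1708] [0.0013 0.0013]
earB [0.4145 0.1433 0.1725] [0.0005 0.0005]
dist 0.15978006119861363
plate corner lower B [0.4683 0.0741 0.0747] [0.0001 0.0001]
base [0.53559962 0.12343184 0.007     ] [0.53814136 0.13296517 0.007     ]
ear mid rel pivot [-0.06543371  0.07115397  0.10865552] 0.1454320443966846
yaw y -135.42811514384192 radial yaw 132.60186830614438 r 0.09666673395304434
lean 41.658288185373216 exp len 0.1425
tab near [ 0.5445 -0.1652  0.1906] [0. 0.]
tab far [ 0.6396 -0.1682  0.1833] [0.001 0.001]
0.0953749546596435 [ 0.59203852 -0.16670694  0.18693136] [ 0.09505327 -0.00294465 -0.00725171]
dockS [ 0.5490554  -0.16865993  0.01      ]
dockS [ 0.54991306 -0.23888632  0.01      ]
dockS [ 0.63148307 -0.24906197  0.01      ]
dockT [ 0.54695127 -0.16777177  0.01      ]
dockT [ 0.54448851 -0.24462866  0.01      ]
```

Measurements agree with the given sizes: ears 160 mm apart (158 expected), tablet top edge 95 mm wide, lean about 41.7°. The facing direction has to go from about -46° to -111.6°. Next I'll check reach for the candidate grips.

```bash
cat > g.py <<'E'
from h import *
BASE=np.array([.537,.129,.063]); BOARD=np.array([.352,-.338])
BY0,LEAN0=134.,41.7
BY1=np.degrees(np.arctan2(*(BASE[:2]-BOARD)[::-1])); LEAN1=25.
def plate(by,lean):  # columns: x back, y, z up plate
    return R.from_euler('ZY',[by,lean],degrees=True).as_matrix()
def P(by,lean,xyz):  # ledge frame point (mm) -> world
    return BASE+plate(by,lean)@((np.array(xyz,float)-[4,0,-16])/1000)
def tool(Rp,sgn):    # z=-z_plate, y=sgn*x_plate
    z=-Rp[:,2]; y=sgn*Rp[:,0]; return np.column_stack([np.cross(y,z),y,z])
def ear(by,lean,side,sgn,depth=14,back=0):
    Rt=tool(plate(by,lean),sgn); g=P(by,lean,[4,79*side,126.5-depth])
    return g-Rt[:,2]*(.054+back), rpy(Rt)
E
python3 - <<'E'
from g import *
print(BY1)
def show(n,pos,o):
    q=robot.ik(pos,o); print(n,np.round(pos,3),None if q is None else np.round(q,0))
for side in(1,-1):
  for sgn in(1,-1):
    print(side,sgn)
    show('app',*ear(BY0,LEAN0,side,sgn,back=.08))
    for by,l in((BY0,LEAN0),(BY0,LEAN1),(112,LEAN1),(90,LEAN1),(BY1,LEAN1)): show((by,l),*ear(by,l,side,sgn))
    show('ret',*ear(BY1,LEAN1,side,sgn,back=.08))
TT=np.array([.592,-.166,.184]); DY=89.
for sgn in(1,-1):
    Rt=tool(plate(DY,20),sgn); print('pick',sgn)
    for b in(.1,0): show(b,TT+Rt[:,2]*(.02-.054-b),rpy(Rt))
    Rt=tool(plate(BY1,LEAN1),-sgn); print('place')
    for b in(.1,0): show(b,P(BY1,LEAN1,[-6,0,155])+Rt[:,2]*(.02-.054-b),rpy(Rt))
E
```

```text
68.38922271801974
1 1
app [0.359 0.2   0.259] [ 32. -36. -41.  75. -41. -16.]
(134.0, 41.7) [0.396 0.161 0.199] [ 24. -40. -50.  63. -39. -26.]
(134.0, 25.0) [0.427 0.13  0.228] [ 11. -36. -40.  71. -21. -36.]
(112, 25.0) [0.435 0.171 0.228] [ 17. -17. -26.  79. -25.  -5.]
(90, 25.0) [0.458 0.206 0.228] [ 20.   1. -10.  88. -23.  22.]
(np.float64(68.38922271801974), 25.0) [0.492 0.23  0.228] [ 19.  16.   6.  97. -19.  44.]
ret [0.504 0.261 0.301] [ 21.  21.  20. 106. -18.  46.]
1 -1
app [0.359 0.2   0.259] [ 32. -36. -41.  75. -41. 164.]
(134.0, 41.7) [0.396 0.161 0.199] [ 24. -40. -50.  63. -39. 154.]
(134.0, 25.0) [0.427 0.13  0.228] [ 11. -36. -40.  71. -21. 144.]
(112, 25.0) [0.435 0.171 0.228] [ 17. -17. -26.  79. -25. 175.]
(90, 25.0) [0.458 0.206 0.228] [  20.    1.  -10.   88.  -23. -158.]
(np.float64(68.38922271801974), 25.0) [0.492 0.23  0.228] [  19.   16.    6.   97.  -19. -136.]
ret [0.504 0.261 0.301] [  21.   21.   20.  106.  -18. -134.]
-1 1
app [0.473 0.309 0.259] [ 35.  -4. -16.  71. -41. -11.]
(134.0, 41.7) [0.509 0.271 0.199] [ 30.  -5. -23.  60. -40. -19.]
(134.0
[... 608 characters left out ...]
 0.206 0.228] [  15.   24.   17.   89.  -24. -163.]
(np.float64(68.38922271801974), 25.0) [0.639 0.172 0.228] [  11.   35.   30.   99.  -21. -145.]
ret [0.651 0.203 0.301] [  13.   43.   48.  111.  -20. -143.]
pick 1
0.1 [ 0.593 -0.12   0.31 ] [-17.   3.   1.  83. -19. -16.]
0 [ 0.592 -0.154  0.216] [-20.   3.  -8.  72. -19. -20.]
place
0.1 [0.581 0.24  0.344] [  18.   33.   40.  113.  -19. -138.]
0 [0.566 0.201 0.253] [  15.   25.   19.  100.  -20. -141.]
pick -1
0.1 [ 0.593 -0.12   0.31 ] [-17.   3.   1.  83. -19. 164.]
0 [ 0.592 -0.154  0.216] [-20.   3.  -8.  72. -19. 160.]
place
0.1 [0.581 0.24  0.344] [ 18.  33.  40. 113. -19.  42.]
0 [0.566 0.201 0.253] [ 15.  25.  19. 100. -20.  39.]
```

Run:
```python
from g import *
robot.set_gripper(.05)
robot.move_pose(*ear(BY0,LEAN0,-1,1,back=.08))
c=cal('wrist'); im=robot.grab_frame('wrist')
cv2.imwrite('pics/w1.png',im)
for p in([4,-79,126.5],[4,-61,126.5],[4,-97,126.5],[4,79,126.5],[0,-79,99],[8,-79,126.5]): print(p,proj(c,P(BY0,LEAN0,p)).round(0))
print(robot.observe()['time'])
```

```text
[4, -79, 126.5] [257. 215.]
[4, -61, 126.5] [257. 188.]
[4, -97, 126.5] [257. 241.]
[4, 79, 126.5] [257. -76.]
[0, -79, 99] [251. 201.]
[8, -79, 126.5] [263. 215.]
2.0417
```

View pics/w1.png

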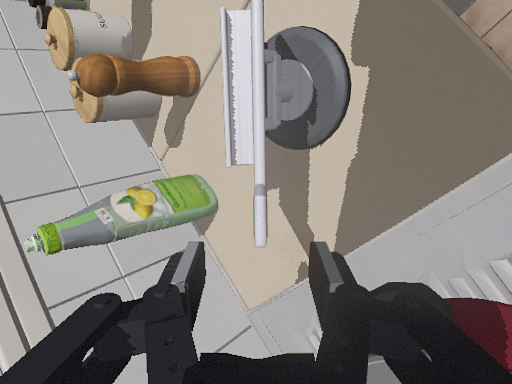

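The wrist view shows the ear edge-on at (261,190)–(261,247), against a prediction of (257,188)–(257,241). That puts it 3 mm off at most, with the plate exactly edge-on (lean confirmed) and the yaw about 1° more. I'll grip it and adjust.

```bash
sed -i 's/BY0,LEAN0=134./BY0,LEAN0=135./' g.py
cat > adj.py <<'E'
from g import *
def go(p,o,v): robot.line_to(p,vel=v,rotation=o)
def st(n):
    o=robot.observe(); print(n,round(o['time'],2),o['ft_force'].round(1),o['torque'].round(2),round(o['gripper_width'],4)); return np.linalg.norm(o['ft_force'])
E
python3 - <<'E'
from adj import *
p,o=ear(BY0,LEAN0,-1,1); robot.line_to(p,vel=.1,rotation=o,guard=15)
st('in'); robot.set_gripper(0); st('grip')
for by,l in [(BY0,a) for a in np.linspace(LEAN0,LEAN1,5)[1:]]+[(b,LEAN1) for b in np.linspace(BY0,BY1,10)[1:]]:
    go(*ear(by,l,-1,1),.06)
    if st((round(by),round(l)))>60: print('STOP'); break
E
```

```text
in 2.98 [-0.8  0.6  0.4] [0.45 0.42 0.06] 0.0497
grip 3.43 [-2.4  5.   1.3] [1.5  1.18 0.09] 0.007
(135, 38) 3.81 [-2.4  6.1  0.8] [1.79 1.29 0.23] 0.0074
(135, 33) 4.18 [-1.4  6.2  0.6] [1.99 1.3  0.29] 0.0074
(135, 29) 4.56 [ 0.   6.4 -0.6] [2.13 1.16 0.3 ] 0.0075
(135, 25) 4.93 [-0.4  6.5 -0.2] [2.23 0.96 0.32] 0.0075
(128, 25) 5.33 [-1.5  6.4  0.6] [ 2.14  1.03 -0.15] 0.0074
(120, 25) 5.72 [-2.1  6.6  1.8] [ 2.19  1.11 -0.47] 0.0071
(113, 25) 6.11 [-2.4  5.8  0.1] [ 2.29  0.81 -0.7 ] 0.007
(105, 25) 6.5 [-3.7  7.2  1.5] [ 2.34  0.94 -1.01] 0.0072
(98, 25) 6.89 [-4.1  6.8  2.2] [ 2.26  1.02 -1.34] 0.0069
(91, 25) 7.28 [-6.2  6.9  3.1] [ 2.31  1.25 -1.6 ] 0.0071
(83, 25) 7.67 [-8.1  6.8  2.5] [ 2.36  1.37 -1.89] 0.0074
(76, 25) 8.07 [-9.3  6.7  3. ] [ 2.28  1.56 -1.97] 0.0073
(68, 25) 8.46 [-10.7   8.6   2.5] [ 2.41  1.71 -2.23] 0.0072
```

```bash
cat >> g.py <<'E'
TT=np.array([.592,-.166,.184]); DY=89.
def pick(back,depth=.02,sgn=-1):
    Rt=tool(plate(DY,20),sgn); return TT+Rt[:,2]*(depth-.054-back),rpy(Rt)
E
python3 - <<'E'
from adj import *
robot.set_gripper(.05); st('rel')
robot.line_to(ear(BY1,LEAN1,-1,1,back=.08)[0],vel=.15)
o=pick(0)[1]
robot.move_pose([.52,.05,.37],o)
robot.move_pose(*pick(.1)); st('app')
c=cal('wrist'); w=robot.grab_frame('wrist'); t=robot.grab_frame('top'); s=robot.grab_frame('scene')
cv2.imwrite('pics/w2.png',w);cv2.imwrite('pics/t2.png',t);cv2.imwrite('pics/s2.png',s)
x=plate(DY,20)
for d in([-.0045,-.0475,0],[.0045,-.0475,0],[-.0045,.0475,0],[.0045,.0475,0]): print(d,proj(c,TT+x@d).round(0))
f=lambda im,u,v:cv2.resize(im[v:v+75,u:u+100],(400,300),interpolation=cv2.INTER_CUBIC)
cv2.imwrite('pics/c2.png',np.vstack([np.hstack([f(s,118,120),f(t,110,165)]),cv2.resize(w,(400,300)).repeat(2,1)[:, ::1][:, :800]]))
for n,z in(('scene',(118,120)),('top',(110,165))):
    cc=cal(n)
    for e in([4,79,126.5],[4,-79,126.5],[-23,70,12],[-23,-70,12]): print(n,e,((proj(cc,P(BY1,LEAN1,e))-z+.4)*4).round(0))
E
```

```text
rel 8.94 [-0.8 -0.4  0.3] [ 0.35 -0.11 -0.01] 0.0501
app 17.69 [ 0.2 -0.3 -0.2] [ 0.31  0.01 -0.02] 0.0503
[-0.0045, -0.0475, 0] [264. 139.]
[0.0045, -0.0475, 0] [250. 139.]
[-0.0045, 0.0475, 0] [263. 272.]
[0.0045, 0.0475, 0] [251. 272.]
scene [4, 79, 126.5] [82. 58.]
scene [4, -79, 126.5] [273. -14.]
scene [-23, 70, 12] [151. 200.]
scene [-23, -70, 12] [315. 133.]
top [4, 79, 126.5] [ 79. 193.]
top [4, -79, 126.5] [158.   0.]
top [-23, 70, 12] [205. 231.]
top [-23, -70, 12] [268.  71.]
```

View pics/c2.png

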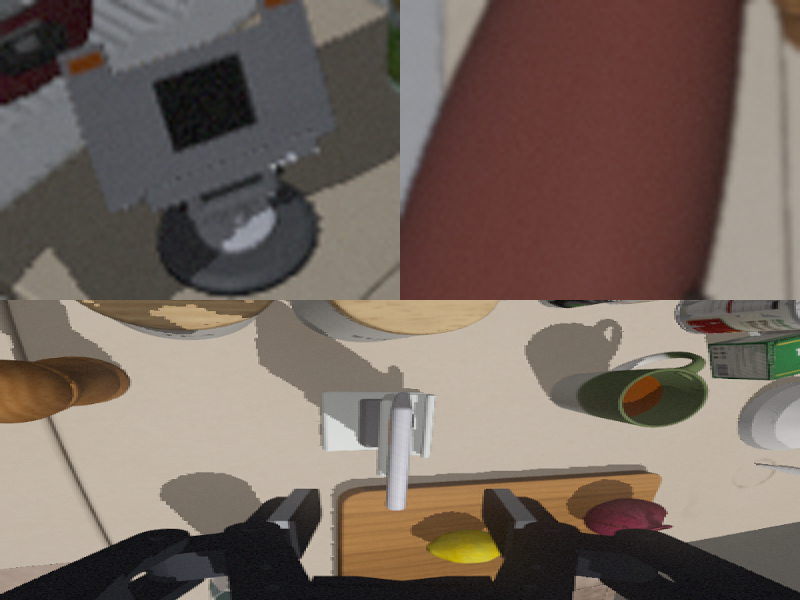

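View pics/w2.png

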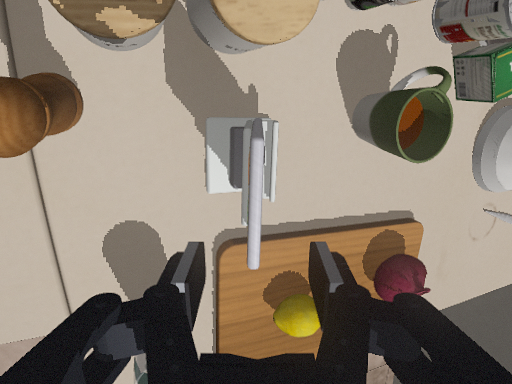

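The wrist view shows the tablet's upper edge running (257,120)–(253,268), so the yaw is about 1.5° less than assumed and the position is good to a few mm. In the scene crop the stand is adjusted as planned, with ear_left at (81,50) against (82,58) predicted. Picking the tablet now.

```bash
sed -i 's/TT=.*/TT=np.array([.594,-.167,.184]); DY=87.7/' g.py
cat >> g.py <<'E'
def place(up,x=-8,depth=.02,sgn=1):
    Rt=tool(plate(BY1,LEAN1),sgn); return P(BY1,LEAN1,[x,0,155+up])+Rt[:,2]*(depth-.054),rpy(Rt)
E
python3 - <<'E'
from adj import *
p,o=pick(0); print('guard',robot.line_to(p,vel=.1,rotation=o,guard=12)); st('in')
robot.set_gripper(0); st('grip')
robot.line_to(pick(.09)[0],vel=.12); st('lift')
if robot.observe()['gripper_width']>.005:
    robot.line_to([.53,-.03,.36],vel=.2); st('via1')
    robot.move_pose([.53,.05,.37],place(0)[1]); st('via2')
    robot.line_to(place(70,-12)[0],vel=.15); st('app')
c=cal('wrist');w=robot.grab_frame('wrist');s=robot.grab_frame('scene');t=robot.grab_frame('top')
cv2.imwrite('pics/w3.png',w);cv2.imwrite('pics/t3.png',t)
s=cv2.resize(s[80:230,80:280],(800,600),interpolation=cv2.INTER_CUBIC);cv2.imwrite('pics/s3.png',s)
sc=cal('scene')
for e in([4,79,126.5],[4,-79,126.5],[0,97,99],[0,-97,99],[-23,70,12],[-23,-70,12]): print(e,'wrist',proj(c,P(BY1,LEAN1,e)).round(0),'scene',((proj(sc,P(BY1,LEAN1,e))-(80,80)+.4)*4).round(0))
print('tablet expected',[((proj(sc,P(BY1,LEAN1,[-12,y,70+z]))-(80,80)+.4)*4).round(0) for y,z in((-47.5,0),(47.5,0),(47.5,155),(-47.5,155))])
E
```

```text
guard False
in 18.99 [0.5 0.8 0.6] [ 0.34 -0.05 -0.02] 0.0496
grip 19.44 [0.9 2.6 3. ] [ 0.7  -0.06 -0.05] 0.0082
lift 20.34 [-0.7  0.  -2. ] [0.57 0.   0.01] 0.0081
via1 21.14 [-0.1 -0.6 -3.2] [ 0.52 -0.02 -0.02] 0.0084
via2 23.35 [-0.1  0.1 -2.8] [ 0.56 -0.23 -0.  ] 0.008
app 24.74 [ 1.1 -0.  -1.4] [ 0.53 -0.17  0.01] 0.008
[4, 79, 126.5] wrist [284.  85.] scene [234. 218.]
[4, -79, 126.5] wrist [278. 308.] scene [425. 146.]
[0, 97, 99] wrist [275.  57.] scene [224. 262.]
[0, -97, 99] wrist [271. 304.] scene [457. 172.]
[-23, 70, 12] wrist [245.  95.] scene [303. 360.]
[-23, -70, 12] wrist [247. 232.] scene [467. 293.]
tablet expected [array([416., 232.]), array([302., 277.]), array([236.,  81.]), array([357.,  39.])]
```

View pics/s3.png

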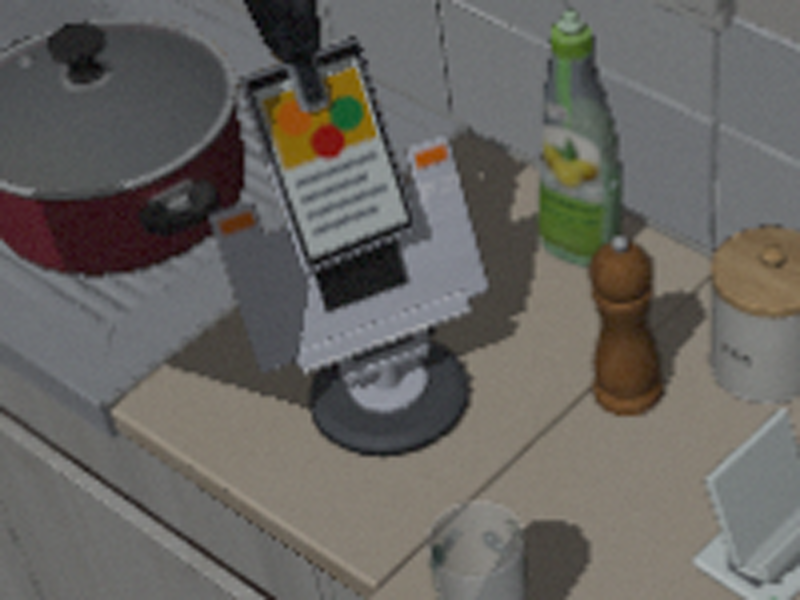

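View pics/w3.png

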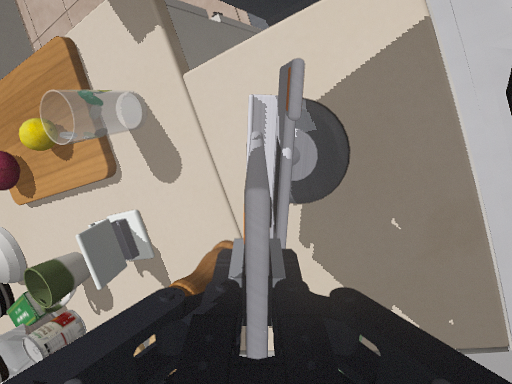

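The tablet is in hand, screen outwards. In the scene view its bottom corners are at (317,268) and (410,235), and the ledge and ears lie where predicted. The wrist view shows the plate edge from (293,60) to (281,240), so the plate swivelled about 2° past the target, which is within tolerance. I'll match that yaw and lower with a guard.

Run:
```python
import g
from adj import *
g.BY1=66.5
p,o=g.place(12,-9); robot.line_to(p,vel=.1,rotation=o); st('near')
print('guard',robot.line_to(g.place(-8,-9)[0],vel=.02,guard=5)); st('down')
d=g.plate(g.BY1,LEAN1).T@(robot.observe()['tool_pos']-g.place(0,-9)[0]); print('ledge-frame offset mm',(d*1000).round(1))
c=cal('wrist');w=robot.grab_frame('wrist');s=robot.grab_frame('scene')
cv2.imwrite('pics/c4.png',np.hstack([cv2.resize(s[105:205,100:200],(400,400),interpolation=cv2.INTER_CUBIC),cv2.resize(w[:300,106:406],(400,400))]))
```

```text
near 25.62 [ 0.6  0.9 -1.4] [ 0.57 -0.22 -0.05] 0.0081
guard True
down 26.2 [1.6 1.6 4.6] [ 0.25 -0.14  0.06] 0.0084
ledge-frame offset mm [ 0.1 -0.2  3.1]
```

View pics/c4.png

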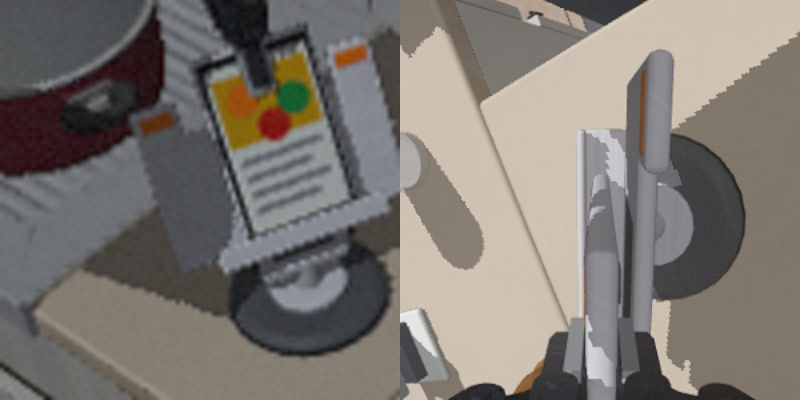

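The tablet has landed behind the lip, 3 mm above the nominal ledge height, and it is parallel to the plate and centred. I'll ease it back, release, retreat and check.

Run:
```python
import g
from adj import *
g.BY1=66.5
print(robot.line_to(g.place(3.1,-5)[0],vel=.02,guard=8)); st('back')
robot.set_gripper(.04); st('rel')
robot.line_to(g.place(75,-5)[0],vel=.12); st('up')
robot.line_to([.50,.38,.36],vel=.2); st('away')
s=robot.grab_frame('scene');t=robot.grab_frame('top')
cv2.imwrite('pics/t5.png',t);cv2.imwrite('pics/s5.png',s)
cv2.imwrite('pics/c5.png',np.hstack([cv2.resize(s[105:205,100:200],(400,400),interpolation=cv2.INTER_CUBIC),cv2.resize(t[165:265,100:200],(400,400),interpolation=cv2.INTER_CUBIC)]))
for n,z in(('scene',(100,105)),('top',(100,165))):
    for e in([4,79,126.5],[4,-79,126.5],[-23,70,12],[-23,-70,12]): print(n,e,((proj(cal(n),P(66.5,25,e))-z+.4)*4).round(0))
    for e in([-9,47.5,155],[-9,-47.5,155]): print(n,'tab',((proj(cal(n),P(66.5,25,e))-z+.4)*4).round(0))
```

```text
False
back 26.63 [0.4 0.2 2.2] [ 0.3  -0.24  0.04] 0.0086
rel 27.04 [-0.5 -0.1  0.6] [ 0.36 -0.17  0.01] 0.0406
up 27.79 [ 0.6 -0.  -1. ] [ 0.39 -0.17 -0.06] 0.0396Traceback (most recent call last):
  File "<stdin>", line 7, in <module>
plant.IKError: the arm cannot follow that straight line within its joint ranges
```

Run:
```python
import g
from adj import *
g.BY1=66.5
o=g.place(0)[1]
for p in([.50,.30,.38],[.45,.33,.38],[.42,.28,.38]):
    q=robot.ik(p,o); print(p,q)
    if q is not None: robot.move_pose(p,o); break
robot.move_pose([.22,.50,.36],[180,0,158]); st('away')
s=robot.grab_frame('scene');t=robot.grab_frame('top')
cv2.imwrite('pics/t5.png',t);cv2.imwrite('pics/s5.png',s)
cv2.imwrite('pics/c5.png',np.hstack([cv2.resize(s[105:205,100:200],(400,400),interpolation=cv2.INTER_CUBIC),cv2.resize(t[155:255,100:200],(400,400),interpolation=cv2.INTER_CUBIC)]))
for n,z in(('scene',(100,105)),('top',(100,155))):
    for e in([4,79,126.5],[4,-79,126.5],[-23,70,12],[-23,-70,12]): print(n,e,((proj(cal(n),P(66.5,25,e))-z+.4)*4).round(0))
    for e in([-9,47.5,155],[-9,-47.5,155]): print(n,'tab',((proj(cal(n),P(66.5,25,e))-z+.4)*4).round(0))
```

```text
[0.5, 0.3, 0.38] [ 24.61254693  28.33234049  36.91023914 117.72215715 -16.38972064
  50.89491627]
away 29.67 [ 0.5 -0.5  0.4] [ 0.01 -0.08  0.06] 0.0401
scene [4, 79, 126.5] [155. 115.]
scene [4, -79, 126.5] [349.  47.]
scene [-23, 70, 12] [221. 258.]
scene [-23, -70, 12] [388. 195.]
scene tab [187.  69.]
scene tab [306.  28.]
top [4, 79, 126.5] [117. 230.]
top [4, -79, 126.5] [202.  39.]
top [-23, 70, 12] [242. 271.]
top [-23, -70, 12] [310. 112.]
top tab [120. 182.]
top tab [173.  65.]
```

View pics/c5.png

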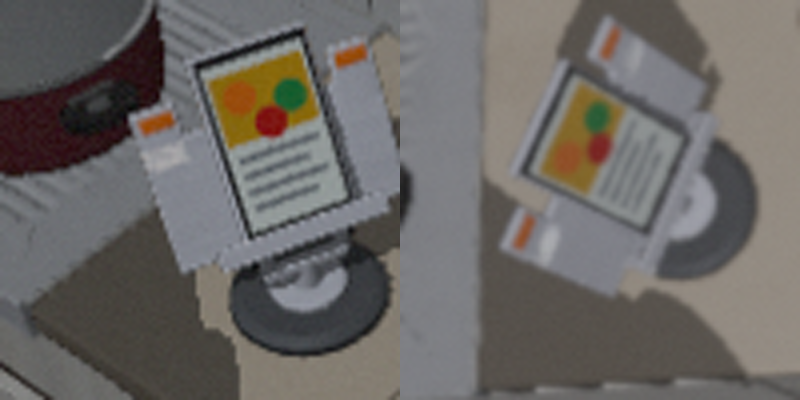

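The final view shows the tablet on the ledge, screen out and behind the lip. Ear tops are at scene (149,110) and (346,43), and at top (107,227) and (195,38). I'll triangulate these to check lean and facing.

Run:
```python
from g import *
t=cal('top');s=cal('scene')
def T(st,ss): 
    p,e=tri(ray(t,100+st[0]/4-.4,155+st[1]/4-.4),ray(s,100+ss[0]/4-.4,105+ss[1]/4-.4)); print(p.round(4),np.round(e,4)); return p
L=T((107,227),(149,110)); Rr=T((195,38),(346,43)); print('d',np.linalg.norm(L-Rr))
y=L-Rr; print('back yaw from ears',np.degrees(np.arctan2(y[1],y[0]))-90)
v=(L+Rr)/2-BASE; print('rel',v.round(4),'lean',np.degrees(np.arctan2(np.hypot(*v[:2]),v[2])),np.degrees(np.arccos(min(1,v[2]/.1425))),'yaw',np.degrees(np.arctan2(v[1],v[0])))
# tablet top corners
a=T((114,173),(193,65)); b=T((164,62),(303,30)); print('w',np.linalg.norm(a-b))
for n,(st,ss) in {'lipL':((0,0),(0,0))}.items(): pass
m=(a+b)/2; print('tablet top in ledge mm',(plate(66.5,25).T@(m-P(66.5,25,[0,0,0]))*1000).round(1))
# other things
A=cv2.imread('pics/s0.png');B=cv2.imread('pics/s5.png'); d=cv2.absdiff(A,B).max(2)
for n,(u,v,w,h) in dict(glass=(185,203,30,48),mill=(226,137,22,50),mug=(318,208,46,46),onion=(283,280,38,40),lemon=(232,257,28,30)).items(): print(n,(d[v:v+h,u:u+w]>40).mean().round(3))
```

```text
[0.4907 0.2235 0.1916] [0.0006 0.0006]
[0.635  0.1575 0.1928] [0.0006 0.0006]
d 0.1586562808621007
back yaw from ears 65.4037932200255
rel [0.0259 0.0615 0.1292] lean 27.30106435271431 24.94433742997165 yaw 67.19041436238902
[0.5267 0.2092 0.2178] [0.0008 0.0008]
[0.6102 0.1752 0.2132] [0.0001 0.0001]
w 0.0902675579029255
tablet top in ledge mm [  3.5  -3.6 152. ]
glass 0.0
mill 0.003
mug 0.0
onion 0.0
lemon 0.0
```

```bash
python3 -c "
from plant import robot
print(robot.job_done())"
```

```text
the job is handed in; nothing more can be done
None
```

I handed the job in at about 30 s on the robot's clock. By my measurements the plate leans back about 26° and faces within about 27 mm of the board's middle. The tablet rests on the middle of the ledge with its screen outwards, and the other things show no movement in the camera comparison. The hand-in call gave no verdict.

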